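Pin the brackets and swivel head of a frame jig in line

TASK

Make the frame jig ready for bolting: turn the swivel head until its scale reads 30 degrees and lock it there by pushing a drift pin fully home through the head's ear and the plate below. Seat every bracket flat in a pocket of its own with its hole over the nut, and push a drift fully home through each so that bracket and nut are pulled into line. Leave the drifts in, and do not disturb the screwdriver, the bottle or the tray.

Things in the scene. Friction and masses are not known exactly. Their poses are not given: they have to be found in the camera images.
- jig: Fixed aluminium assembly jig, a low block 54 mm tall and 0.41 m long. Origin on the table under it; x points away from the robot, y along its length (to the left), z up. Along it, from -y to +y: four rectangular bracket pockets, then a swivel head whose axis is at y = +155 mm, x = 0. Under the pockets runs a slotted rail with one sliding nut per pocket.
- swivel (a joint): Swivel head angle, rad, 0 to 1.6, growing counter-clockwise from above; equals its scale reading. Stays where left (friction 0.15 N m). Scale on the disc: 0 to 90 degrees, growing clockwise, a mark every 10, longer at 0, 30, 60, 90, the 0 mark extra thick; the index is a red line on a small post on the jig at the disc's far (+x) side.
- swivel_grip (a point): On the swivel axis, 80 mm above the table, 24 mm up the black grip bar that stands on the disc (bar 50 mm long, 12 mm thick, 34 mm tall; disc radius 36 mm, top 56 mm above the table). Seen from above the bar runs along 60 degrees plus the swivel angle, counter-clockwise from the jig's x, so at 30 degrees it lies along the jig's y.
- swivel_hole (a point): Centre, at the upper face (56 mm above the table), of the 11 mm lock hole in the head's ear, 8 mm thick, 52 mm from the axis. 4 mm below the ear is a fixed plate, 8 mm thick, with three 11 mm holes that line up with it at 0, 30 and 60 degrees; the 30 degree one lies 52 mm from the axis towards the jig's -x.
- pocket1 (a point): Pocket floor point where the bracket's origin belongs; pocket at jig y = -170 mm. All four: floor 48 mm above the table, reaching 42 mm towards jig -x, 22 mm towards +x and 24.5 mm either side in y of this point; walls 6 mm tall; a slot (18 by 23 mm) round this point shows the nut below. Axes as the jig's.
- pocket2 (a point): The same for the pocket at jig y = -98 mm.
- pocket3 (a point): The same for the pocket at jig y = -26 mm.
- pocket4 (a point): The same for the pocket at jig y = +46 mm.
- nut1_hole (a point): Centre of the 11 mm hole in the steel slide nut under pocket 1, at the nut's upper face (4 mm below the pocket floor; nut 8 mm thick). The nut slides only along the jig's y, up to 5 mm either side of in-line, stiffly (1.5 N), and starts out of line by 2.5 to 4 mm.
- nut2_hole (a point): Centre of the 11 mm hole in the steel slide nut under pocket 2, at the nut's upper face (4 mm below the pocket floor; nut 8 mm thick). The nut slides only along the jig's y, up to 5 mm either side of in-line, stiffly (1.5 N), and starts out of line by 2.5 to 4 mm.
- nut3_hole (a point): Centre of the 11 mm hole in the steel slide nut under pocket 3, at the nut's upper face (4 mm below the pocket floor; nut 8 mm thick). The nut slides only along the jig's y, up to 5 mm either side of in-line, stiffly (1.5 N), and starts out of line by 2.5 to 4 mm.
- nut4_hole (a point): Centre of the 11 mm hole in the steel slide nut under pocket 4, at the nut's upper face (4 mm below the pocket floor; nut 8 mm thick). The nut slides only along the jig's y, up to 5 mm either side of in-line, stiffly (1.5 N), and starts out of line by 2.5 to 4 mm.
- bracket1: Loose aluminium L bracket, 90 g, may be absent; all alike, any pocket will do. Origin: middle of its 11 mm through hole, at the foot's underside, z up. Foot 8 mm thick, x = -40 to +20, y = -23 to +23 mm. Upright flange 8 mm thick, 46 mm wide, middle at x = -36 mm, top 44 mm above the foot's underside. Seated right, its x points as the jig's x (flange towards the robot).
- bracket2: Loose aluminium L bracket, 90 g, may be absent; all alike, any pocket will do. Origin: middle of its 11 mm through hole, at the foot's underside, z up. Foot 8 mm thick, x = -40 to +20, y = -23 to +23 mm. Upright flange 8 mm thick, 46 mm wide, middle at x = -36 mm, top 44 mm above the foot's underside. Seated right, its x points as the jig's x (flange towards the robot).
- bracket3: Loose aluminium L bracket, 90 g, may be absent; all alike, any pocket will do. Origin: middle of its 11 mm through hole, at the foot's underside, z up. Foot 8 mm thick, x = -40 to +20, y = -23 to +23 mm. Upright flange 8 mm thick, 46 mm wide, middle at x = -36 mm, top 44 mm above the foot's underside. Seated right, its x points as the jig's x (flange towards the robot).
- bracket4: Loose aluminium L bracket, 90 g, may be absent; all alike, any pocket will do. Origin: middle of its 11 mm through hole, at the foot's underside, z up. Foot 8 mm thick, x = -40 to +20, y = -23 to +23 mm. Upright flange 8 mm thick, 46 mm wide, middle at x = -36 mm, top 44 mm above the foot's underside. Seated right, its x points as the jig's x (flange towards the robot).
- drift1: Loose steel drift pin, 100 g, all alike. Origin: middle of the head's underside, z up. Head 18 mm diameter, 40 mm tall; below it a 10 mm shank 22 mm long, then a 28 mm taper to a 3 mm tip. Stands in a fixed plywood rack (200 x 50 mm, 56 mm tall, head resting on top, holes 12.5 mm, 40 mm apart in a row); at the start its x runs along the row.
- drift2: Loose steel drift pin, 100 g, all alike. Origin: middle of the head's underside, z up. Head 18 mm diameter, 40 mm tall; below it a 10 mm shank 22 mm long, then a 28 mm taper to a 3 mm tip. Stands in a fixed plywood rack (200 x 50 mm, 56 mm tall, head resting on top, holes 12.5 mm, 40 mm apart in a row); at the start its x runs along the row.
- drift3: Loose steel drift pin, 100 g, all alike. Origin: middle of the head's underside, z up. Head 18 mm diameter, 40 mm tall; below it a 10 mm shank 22 mm long, then a 28 mm taper to a 3 mm tip. Stands in a fixed plywood rack (200 x 50 mm, 56 mm tall, head resting on top, holes 12.5 mm, 40 mm apart in a row); at the start its x runs along the row.
- drift4: Loose steel drift pin, 100 g, all alike. Origin: middle of the head's underside, z up. Head 18 mm diameter, 40 mm tall; below it a 10 mm shank 22 mm long, then a 28 mm taper to a 3 mm tip. Stands in a fixed plywood rack (200 x 50 mm, 56 mm tall, head resting on top, holes 12.5 mm, 40 mm apart in a row); at the start its x runs along the row.
- drift5: Loose steel drift pin, 100 g, all alike. Origin: middle of the head's underside, z up. Head 18 mm diameter, 40 mm tall; below it a 10 mm shank 22 mm long, then a 28 mm taper to a 3 mm tip. Stands in a fixed plywood rack (200 x 50 mm, 56 mm tall, head resting on top, holes 12.5 mm, 40 mm apart in a row); at the start its x runs along the row.
- screwdriver: Bystander screwdriver, 180 mm, lying beyond the jig.
- spray: Bystander blue bottle, 44 mm diameter, 120 mm tall, origin at its foot.
- tray: Bystander clear tray, 110 by 150 by 35 mm, origin under its middle.

How it is judged:
At the end, for the whole second after the job is handed in: Swivel at 30 degrees within 2. In its lock hole and in every bracket present a drift, head down within 3 mm. Each bracket flat (3 degrees), square (7 degrees) and on the floor (2 mm) of a pocket, its hole and the nut's in line within 2 mm. All at rest (value of joint swivel between 0.489 and 0.559 rad and ((horizontal distance between drift1 and swivel_hole below 0.0025 m and distance between drift1 and swivel_hole below 0.004 m and angle between drift1's own z axis and vertical below 0.1 rad) or (horizontal distance between drift2 and swivel_hole below 0.0025 m and distance between drift2 and swivel_hole below 0.004 m and angle between drift2's own z axis and vertical below 0.1 rad) or (horizontal distance between drift3 and swivel_hole below 0.0025 m and distance between drift3 and swivel_hole below 0.004 m and angle between drift3's own z axis and vertical below 0.1 rad) or (horizontal distance between drift4 and swivel_hole below 0.0025 m and distance between drift4 and swivel_hole below 0.004 m and angle between drift4's own z axis and vertical below 0.1 rad) or (horizontal distance between drift5 and swivel_hole below 0.0025 m and distance between drift5 and swivel_hole below 0.004 m and angle between drift5's own z axis and vertical below 0.1 rad)) and angle between each of bracket1, bracket2, bracket3, bracket4's own z axis and vertical below 0.05 rad and ((horizontal distance between bracket1 and nut1_hole below 0.002 m and horizontal distance between bracket1 and pocket1 below 0.006 m and z of bracket1 in the frame of pocket1 below 0.002 m and angle between the x axis of bracket1 and the x axis of jig, either way round below 0.12 rad) or (horizontal distance between bracket1 and nut2_hole below 0.002 m and horizontal distance between bracket1 and pocket2 below 0.006 m and z of bracket1 in the frame of pocket2 below 0.002 m and angle between the x axis of bracket1 and the x axis of jig, either way round below 0.12 rad) or (horizontal distance between bracket1 and nut3_hole below 0.002 m and horizontal distance between bracket1 and pocket3 below 0.006 m and z of bracket1 in the frame of pocket3 below 0.002 m and angle between the x axis of bracket1 and the x axis of jig, either way round below 0.12 rad) or (horizontal distance between bracket1 and nut4_hole below 0.002 m and horizontal distance between bracket1 and pocket4 below 0.006 m and z of bracket1 in the frame of pocket4 below 0.002 m and angle between the x axis of bracket1 and the x axis of jig, either way round below 0.12 rad)) and ((horizontal distance between drift1 and bracket1 below 0.0025 m and z of drift1 in the frame of bracket1 between 0 and 0.0115 m and angle between the z axis of drift1 and the z axis of bracket1, either way round below 0.1 rad) or (horizontal distance between drift2 and bracket1 below 0.0025 m and z of drift2 in the frame of bracket1 between 0 and 0.0115 m and angle between the z axis of drift2 and the z axis of bracket1, either way round below 0.1 rad) or (horizontal distance between drift3 and bracket1 below 0.0025 m and z of drift3 in the frame of bracket1 between 0 and 0.0115 m and angle between the z axis of drift3 and the z axis of bracket1, either way round below 0.1 rad) or (horizontal distance between drift4 and bracket1 below 0.0025 m and z of drift4 in the frame of bracket1 between 0 and 0.0115 m and angle between the z axis of drift4 and the z axis of bracket1, either way round below 0.1 rad) or (horizontal distance between drift5 and bracket1 below 0.0025 m and z of drift5 in the frame of bracket1 between 0 and 0.0115 m and angle between the z axis of drift5 and the z axis of bracket1, either way round below 0.1 rad)) and linear speed of each of bracket1, bracket2, bracket3, bracket4 below 0.02 m/s and ((horizontal distance between bracket2 and nut1_hole below 0.002 m and horizontal distance between bracket2 and pocket1 below 0.006 m and z of bracket2 in the frame of pocket1 below 0.002 m and angle between the x axis of bracket2 and the x axis of jig, either way round below 0.12 rad) or (horizontal distance between bracket2 and nut2_hole below 0.002 m and horizontal distance between bracket2 and pocket2 below 0.006 m and z of bracket2 in the frame of pocket2 below 0.002 m and angle between the x axis of bracket2 and the x axis of jig, either way round below 0.12 rad) or (horizontal distance between bracket2 and nut3_hole below 0.002 m and horizontal distance between bracket2 and pocket3 below 0.006 m and z of bracket2 in the frame of pocket3 below 0.002 m and angle between the x axis of bracket2 and the x axis of jig, either way round below 0.12 rad) or (horizontal distance between bracket2 and nut4_hole below 0.002 m and horizontal distance between bracket2 and pocket4 below 0.006 m and z of bracket2 in the frame of pocket4 below 0.002 m and angle between the x axis of bracket2 and the x axis of jig, either way round below 0.12 rad)) and ((horizontal distance between drift1 and bracket2 below 0.0025 m and z of drift1 in the frame of bracket2 between 0 and 0.0115 m and angle between the z axis of drift1 and the z axis of bracket2, either way round below 0.1 rad) or (horizontal distance between drift2 and bracket2 below 0.0025 m and z of drift2 in the frame of bracket2 between 0 and 0.0115 m and angle between the z axis of drift2 and the z axis of bracket2, either way round below 0.1 rad) or (horizontal distance between drift3 and bracket2 below 0.0025 m and z of drift3 in the frame of bracket2 between 0 and 0.0115 m and angle between the z axis of drift3 and the z axis of bracket2, either way round below 0.1 rad) or (horizontal distance between drift4 and bracket2 below 0.0025 m and z of drift4 in the frame of bracket2 between 0 and 0.0115 m and angle between the z axis of drift4 and the z axis of bracket2, either way round below 0.1 rad) or (horizontal distance between drift5 and bracket2 below 0.0025 m and z of drift5 in the frame of bracket2 between 0 and 0.0115 m and angle between the z axis of drift5 and the z axis of bracket2, either way round below 0.1 rad)) and ((horizontal distance between bracket3 and nut1_hole below 0.002 m and horizontal distance between bracket3 and pocket1 below 0.006 m and z of bracket3 in the frame of pocket1 below 0.002 m and angle between the x axis of bracket3 and the x axis of jig, either way round below 0.12 rad) or (horizontal distance between bracket3 and nut2_hole below 0.002 m and horizontal distance between bracket3 and pocket2 below 0.006 m and z of bracket3 in the frame of pocket2 below 0.002 m and angle between the x axis of bracket3 and the x axis of jig, either way round below 0.12 rad) or (horizontal distance between bracket3 and nut3_hole below 0.002 m and horizontal distance between bracket3 and pocket3 below 0.006 m and z of bracket3 in the frame of pocket3 below 0.002 m and angle between the x axis of bracket3 and the x axis of jig, either way round below 0.12 rad) or (horizontal distance between bracket3 and nut4_hole below 0.002 m and horizontal distance between bracket3 and pocket4 below 0.006 m and z of bracket3 in the frame of pocket4 below 0.002 m and angle between the x axis of bracket3 and the x axis of jig, either way round below 0.12 rad)) and ((horizontal distance between drift1 and bracket3 below 0.0025 m and z of drift1 in the frame of bracket3 between 0 and 0.0115 m and angle between the z axis of drift1 and the z axis of bracket3, either way round below 0.1 rad) or (horizontal distance between drift2 and bracket3 below 0.0025 m and z of drift2 in the frame of bracket3 between 0 and 0.0115 m and angle between the z axis of drift2 and the z axis of bracket3, either way round below 0.1 rad) or (horizontal distance between drift3 and bracket3 below 0.0025 m and z of drift3 in the frame of bracket3 between 0 and 0.0115 m and angle between the z axis of drift3 and the z axis of bracket3, either way round below 0.1 rad) or (horizontal distance between drift4 and bracket3 below 0.0025 m and z of drift4 in the frame of bracket3 between 0 and 0.0115 m and angle between the z axis of drift4 and the z axis of bracket3, either way round below 0.1 rad) or (horizontal distance between drift5 and bracket3 below 0.0025 m and z of drift5 in the frame of bracket3 between 0 and 0.0115 m and angle between the z axis of drift5 and the z axis of bracket3, either way round below 0.1 rad)) and ((horizontal distance between bracket4 and nut1_hole below 0.002 m and horizontal distance between bracket4 and pocket1 below 0.006 m and z of bracket4 in the frame of pocket1 below 0.002 m and angle between the x axis of bracket4 and the x axis of jig, either way round below 0.12 rad) or (horizontal distance between bracket4 and nut2_hole below 0.002 m and horizontal distance between bracket4 and pocket2 below 0.006 m and z of bracket4 in the frame of pocket2 below 0.002 m and angle between the x axis of bracket4 and the x axis of jig, either way round below 0.12 rad) or (horizontal distance between bracket4 and nut3_hole below 0.002 m and horizontal distance between bracket4 and pocket3 below 0.006 m and z of bracket4 in the frame of pocket3 below 0.002 m and angle between the x axis of bracket4 and the x axis of jig, either way round below 0.12 rad) or (horizontal distance between bracket4 and nut4_hole below 0.002 m and horizontal distance between bracket4 and pocket4 below 0.006 m and z of bracket4 in the frame of pocket4 below 0.002 m and angle between the x axis of bracket4 and the x axis of jig, either way round below 0.12 rad)) and ((horizontal distance between drift1 and bracket4 below 0.0025 m and z of drift1 in the frame of bracket4 between 0 and 0.0115 m and angle between the z axis of drift1 and the z axis of bracket4, either way round below 0.1 rad) or (horizontal distance between drift2 and bracket4 below 0.0025 m and z of drift2 in the frame of bracket4 between 0 and 0.0115 m and angle between the z axis of drift2 and the z axis of bracket4, either way round below 0.1 rad) or (horizontal distance between drift3 and bracket4 below 0.0025 m and z of drift3 in the frame of bracket4 between 0 and 0.0115 m and angle between the z axis of drift3 and the z axis of bracket4, either way round below 0.1 rad) or (horizontal distance between drift4 and bracket4 below 0.0025 m and z of drift4 in the frame of bracket4 between 0 and 0.0115 m and angle between the z axis of drift4 and the z axis of bracket4, either way round below 0.1 rad) or (horizontal distance between drift5 and bracket4 below 0.0025 m and z of drift5 in the frame of bracket4 between 0 and 0.0115 m and angle between the z axis of drift5 and the z axis of bracket4, either way round below 0.1 rad))); the robot touches nothing.
It fails at once if the screwdriver is disturbed (moved over 30 mm) (distance of screwdriver from where it was at the start of the episode above 0.03 m).
It fails at once if the spray is disturbed (moved over 30 mm) (distance of spray from where it was at the start of the episode above 0.03 m).
It fails at once if the tray is disturbed (moved over 30 mm) (distance of tray from where it was at the start of the episode above 0.03 m).
Of bracket1, bracket2, bracket3, bracket4 only 3 to 4 are there at a start; the rules pass over those that are not, and their reading is None.
At some moment in a run one of bracket1, bracket2, bracket3, bracket4 may be knocked a few centimetres aside while the robot is not near it.
It also fails if it takes over 210 s, if anything falls off the work surface, if the arm or the gripper's body presses on something with over 40 N, if the wrist force passes 120 N, or if a joint passes its speed limit or range.

ROBOT

A 6-joint arm with a two-finger parallel gripper is mounted at the origin on the work surface. World frame = base frame: x ahead of the robot, y to its left, z up, the work surface at z = 0. Lengths are in m, angles in rad, forces in N, time in s.
With the tool pointing down it reaches from about 0.275 to 0.875 m from the base axis. Payload 12.5 kg.
Tool frame: the origin (TCP) lies at the very end of the fingers, on their centre line; the grasp point (between the pads) lies 19 mm behind it; z points along the fingers, y is the line along which they close (so a half turn about z gives the same grasp; the last joint's range is limited). The gripper opens to 85 mm and grips with 20 to 120 N. Pads are 22 mm wide; open, the fingers measure 114 mm over their backs; the gripper's body (76 mm by 85 mm) begins 54 mm behind the grasp point. The pads swing forward as they close: fully open they stand 13 mm farther back than shut.
Start: joints at [-1.326, 0.351, 1.652, -0, 1.139, -0.085], TCP at [0.178, -0.52, 0.194] pointing down, gripper open.
Joint ranges: [-2.75, 2.75], [-0.79, 2.1], [0.01, 2.65], [-1.57, 4.71], [0.07, 3.14], [-2.87, 2.87]. Speed limits (rad/s): [2.22, 2.22, 2.79, 3.14, 3.14, 3.14].

INTERFACE

Orientations are given as a 3x3 rotation matrix whose columns are the frame's x, y, z axes.
In Python, from bench import manip gives the robot as it stands. Calls block until the motion is done:
- manip.move_ptp(position, orientation): joint-space move of the TCP to a pose.
- manip.move_l(position, attitude=None, max_speed=0.15): straight line of the TCP; attitude=None keeps the orientation; max_speed is the mean speed in m/s.
- manip.move_j(angles): joint-space move.
- manip.set_gripper(opening, effort=None): opening from 0.0 (shut) to 1.0 (fully open); effort is the grip in N (None keeps the last); returns when the fingers have stopped.
- manip.dwell(seconds).
- manip.inverse_kinematics(position, orientation): joint angles nearest the present ones, or None.
- manip.grab_frame(name): name is "scene" or "top"; returns (picture, depth): 384x512x3 uint8, red, green, blue; 384x512 float32, m along the optical axis (not along the pixel's ray), 0 where there is no reading.
- manip.get_calibration(name): a dict with "camera_matrix" (3x3 intrinsics, pixels), "k1" (the pictures are not rectified: a ray, as slopes to the right and down, at radius r is drawn at 1 + k1 r^2 times it, then the intrinsics apply), "R" (3x3) and "t" (3): a world point X has camera coordinates R X + t. Camera axes: x right, y down, z forward; pixel columns grow to the right and rows downward; lengths in m; the calibration is good to about 2 mm. A picture is of the moment at which its call begins. get_calibration takes no time and is no camera call.
A pose or a line that the arm cannot do raises manip.Unreachable and nothing moves.
- manip.sign_off(): hands the job in; it is judged then, once.
Trained networks look in the newest picture that a camera, given by its name, has taken for a name from the list of things; names that differ only in an ending like _2 or _b are one class to them, and where a whole thing is asked for, a point or a joint stands for the part that bears it (a point fixed in the world has none). Each returns a list of dicts, best first, with "confidence" (0 to 1); they miss things now and then, are a little off and sometimes report something else, mostly with a low value. They report only what shows in the picture. A call takes as long as a camera call.
- manip.look_for(camera, name): "at" ([x, y, z] in m, in world coordinates, good to about 4 mm: the middle of the surface that is visible of it).
Readings, each from a call of its own:
- manip.current_time(): time.
- manip.current_qpos(): joint angles.
- manip.current_joint_vel(): joint speeds.
- manip.current_joint_torque(): joint torques, N m.
- manip.current_ee_pos(): TCP position.
- manip.current_tcp_rot(): TCP orientation.
- manip.current_force(): force on the tool from outside, world axes, zero at the start.
- manip.current_ft_torque(): the same for the moment, N m.
- manip.current_grip_width(): opening from 0.0 (shut) to 1.0 (fully open).
- manip.current_grip_force(): force on a finger pad.
Only numpy, scipy, OpenCV 4.12 (cv2) and the standard library are available. Lean on these libraries where they do the work, as an engineer would, in place of code of your own. Each camera call takes 0.05 s, during which the arm holds its last target. There are 200 camera calls.

## Working session

There is one attempt and no reset: what is moved stays moved. The work goes in short steps, each a Python script; the robot and the scene stay as the last script left them, time stands still between calls to the robot, and variables do not carry over. Pictures are saved under pics/ and viewed, at most 14 in all, crops included, and the job is handed in when it is done.

```bash
ls; mkdir -p pics; cat > h.py <<'E'
import numpy as np, cv2
from bench import manip as m
def save(cam,name,crop=None,s=1):
    p,d=m.grab_frame(cam); np.savez('pics/'+name+'.npz',p=p,d=d)
    im=p[:,:,::-1].copy()
    if crop: im=im[crop[1]:crop[3],crop[0]:crop[2]]
    cv2.imwrite('pics/'+name+'.png',cv2.resize(im,None,fx=s,fy=s,interpolation=cv2.INTER_CUBIC)); return p,d
def ray(cam,px):
    c=m.get_calibration(cam);K=np.array(c['camera_matrix']);R=np.array(c['R']);t=np.array(c['t'])
    u=cv2.undistortPoints(np.array(px,float).reshape(-1,1,2),K,np.array([c['k1'],0,0,0,0.]),None,None)[:,0]
    dc=np.c_[u,np.ones(len(u))]; return -R.T@t, dc@R   # origin, dirs (depth-scaled)
def atz(cam,px,z):
    o,d=ray(cam,px); return o+d*((z-o[2])/d[:,2])[:,None]
def atd(cam,px,dep):
    o,d=ray(cam,px); px=np.array(px).reshape(-1,2)
    return np.array([o+d[i]*dep[int(round(px[i,1])),int(round(px[i,0]))] for i in range(len(d))])
def down(yaw): # tool z down, y axis (closing) along world angle yaw
    y=np.array([np.cos(yaw),np.sin(yaw),0]);z=np.array([0,0,-1.]);return np.c_[np.cross(y,z),y,z]
E
python3 - <<'E'
from h import *
for c in('scene','top'):
    save(c,c+'0',s=1.5)
    k=m.get_calibration(c);print(c,np.round(k['camera_matrix'],1).tolist(),k['k1'],np.round(-np.array(k['R']).T@k['t'],3),np.round(k['R'],3).tolist())
    for n in('bracket1','drift1','jig','swivel_grip','swivel','nut1_hole','spray','tray','screwdriver','swivel_hole'):
        try:print(n,[(np.round(x['at'],3).tolist(),round(x['confidence'],2)) for x in m.look_for(c,n)])
        except Exception as e:print(n,e)
print(m.current_tcp_rot(),m.current_time())
E
```

```text
pics
scene [[409.5, 0.0, 252.2], [0.0, 409.5, 188.8], [0.0, 0.0, 1.0]] 0.0029271938516305914 [1.315 0.231 1.068] [[-0.266, 0.964, -0.005], [0.767, 0.208, -0.607], [-0.584, -0.165, -0.795]]
bracket1 [([0.435, 0.214, 0.009], 0.83), ([0.42, -0.141, 0.009], 0.56), ([0.414, 0.104, 0.012], 0.55), ([0.424, -0.026, 0.007], 0.52)]
drift1 [([0.435, -0.317, 0.085], 0.64), ([0.595, -0.316, 0.085], 0.63), ([0.553, -0.319, 0.084], 0.57)]
jig [([0.622, 0.065, 0.05], 0.73)]
swivel_grip [([0.631, 0.214, 0.059], 0.8)]
swivel [([0.628, 0.214, 0.056], 0.95), ([0.594, -0.319, 0.088], 0.17)]
nut1_hole []
spray [([0.501, 0.434, 0.067], 0.95), ([0.415, 0.098, 0.01], 0.49)]
tray [([0.726, -0.363, 0.013], 0.84)]
screwdriver [([0.839, 0.094, 0.022], 0.74), ([0.619, 0.063, 0.048], 0.63)]
swivel_hole [([0.628, 0.217, 0.059], 0.9)]
top [[410.5, 0.0, 253.0], [0.0, 410.5, 190.7], [0.0, 0.0, 1.0]] 0.028739955623054786 [0.386 0.04  1.055] [[-0.13, -0.992, 0.003], [-0.969, 0.126, -0.213], [0.211, -0.031, -0.977]]
bracket1 [([0.44, -0.141, 0.011], 0.82), ([0.444, -0.03, 0.004], 0.8), ([0.448, 0.207, 0.008], 0.74), ([0.428, 0.098, 0.009], 0.61)]
drift1 [([0.506, -0.318, 0.095], 0.54), ([0.548, -0.319, 0.091], 0.42), ([0.587, -0.315, 0.089], 0.41)]
jig [([0.595, 0.06, 0.054], 0.92)]
swivel_grip [([0.614, 0.216, 0.054], 0.67), ([0.548, -0.318, 0.092], 0.35)]
swivel [([0.616, 0.214, 0.055], 0.75)]
nut1_hole []
spray [([0.48, 0.416, 0.08], 0.91), ([0.617, 0.209, 0.056], 0.43)]
tray [([0.724, -0.361, -0.002], 0.55), ([0.829, 0.092, 0.021], 0.29)]
screwdriver []
swivel_hole [([0.614, 0.21, 0.055], 0.76)]
[[ 9.46099553e-01  3.23875957e-01  4.17208021e-06]
 [ 3.23875957e-01 -9.46099553e-01  2.89865475e-06]
 [ 4.88600780e-06 -1.39117949e-06 -1.00000000e+00]] 1.1
```

View pics/top0.png

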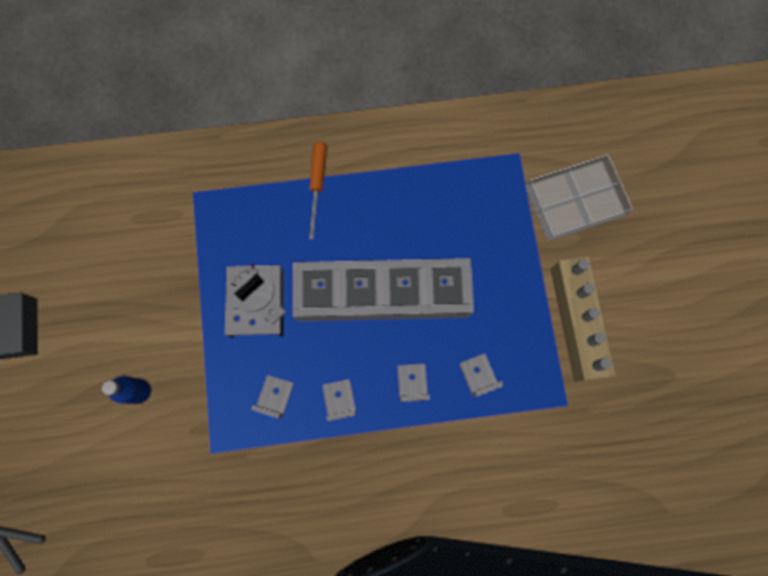

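View pics/scene0.png

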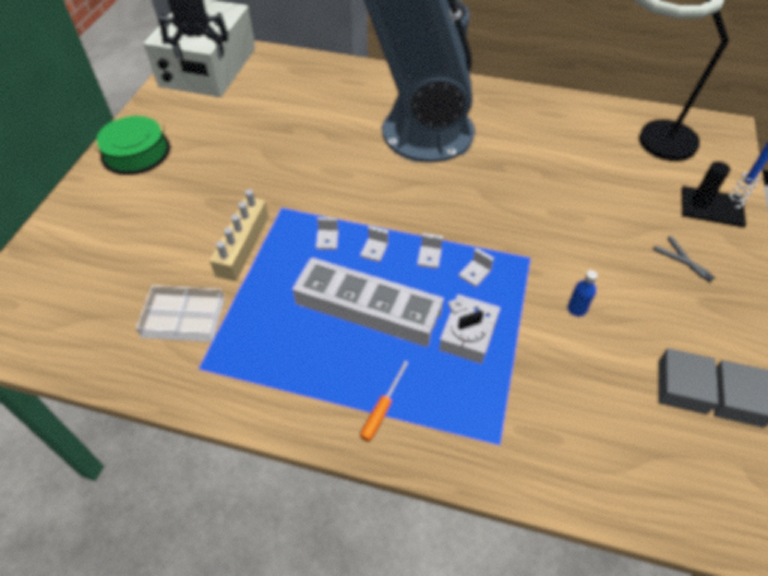

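The top view shows the four pockets at about x=321, 359, 404 and 446 with y=283. The swivel is at (255,290), there are four brackets in a row at y≈370–400, and five drifts stand in the rack at (580–605, 265–365). Next I'll take closer crops and depth statistics.

```bash
python3 - <<'E'
from h import *
for c,cr in(('top',(145,165,325,285)),('scene',(190,165,340,245))):
    z=np.load(f'pics/{c}0.npz');p,d=z['p'],z['d']
    x0,y0,x1,y1=cr;cv2.imwrite(f'pics/{c}_c.png',cv2.resize(p[y0:y1,x0:x1,::-1],None,fx=4.4 if c=='top' else 5,fy=4.4 if c=='top' else 5,interpolation=cv2.INTER_CUBIC))
    vv,uu=np.mgrid[:384,:512];px=np.c_[uu.ravel(),vv.ravel()]
    o,dr=ray(c,px);P=(o+dr*d.ravel()[:,None]);P[d.ravel()==0]=np.nan;P=P.reshape(384,512,3);np.save(f'pics/{c}_P.npy',P)
    X,Y,Z=P[...,0],P[...,1],P[...,2]
    tab=(X>.3)&(X<.5)&(abs(Y)<.2)&(Z<.004);print(c,'table z',np.nanmedian(Z[tab]),np.nanstd(Z[tab]))
    # raised blobs
    for nm,msk,area in (('flange',(Z>.03)&(Z<.06)&(X>.3)&(X<.5)&(abs(Y)<.3),8),('drift',(Z>.075)&(Z<.12)&(X>.3)&(X<.7)&(Y<-.25)&(Y>-.4),8),('jig',(Z>.04)&(Z<.07)&(X>.5)&(X<.75)&(Y>-.2)&(Y<.3),50),('grip',(Z>.076)&(Z<.12)&(X>.5)&(X<.75)&(Y>.1)&(Y<.3),5),('bottle',(Z>.03)&(X>.4)&(X<.6)&(Y>.35)&(Y<.5),50)):
        n,l,s,ce=cv2.connectedComponentsWithStats(msk.astype(np.uint8))
        for i in range(1,n):
            if s[i,4]<area: continue
            Q=P[l==i];r=cv2.minAreaRect((Q[:,:2]*1000).astype(np.float32))
            print(c,nm,s[i,4],np.round(Q.mean(0),4),'rect',np.round(r[0],1),np.round(r[1],1),round(r[2],1),'zpc',np.round(np.percentile(Q[:,2],[5,50,95]),3))
E
```

```text
top table z -0.00024170540558821063 0.0018865297261520485
top flange 182 [ 0.4546 -0.297   0.0464] rect [ 454.1 -297.5] [ 4.6 91.4] 89.8 zpc [0.032 0.048 0.058]
top flange 64 [ 0.4146 -0.1454  0.0433] rect [ 414.7 -145.9] [ 7.5 45.5] 13.8 zpc [0.04  0.044 0.046]
top flange 63 [ 0.416  -0.0227  0.0433] rect [415.8 -23.3] [43.8  7.4] 82.8 zpc [0.039 0.044 0.046]
top flange 70 [0.4259 0.2171 0.0432] rect [426.2 218.2] [46.   8.1] 65.6 zpc [0.039 0.043 0.047]
top flange 65 [0.404  0.0988 0.0434] rect [404.1  98.8] [ 7.9 45.4] 4.0 zpc [0.041 0.044 0.046]
top drift 60 [ 0.5866 -0.3176  0.0916] rect [ 586.8 -319. ] [16.6 15.9] 77.7 zpc [0.077 0.094 0.098]
top drift 64 [ 0.5468 -0.318   0.0922] rect [ 548.  -319.6] [16.6 17.1] 44.9 zpc [0.08  0.094 0.097]
top drift 63 [ 0.5075 -0.3181  0.0921] rect [ 507.7 -319.6] [15.6 15.9] 77.4 zpc [0.079 0.095 0.097]
top drift 68 [ 0.4677 -0.3186  0.0916] rect [ 468.6 -320. ] [16.2 17.3] 54.9 zpc [0.077 0.094 0.098]
top drift 68 [ 0.4284 -0.3189  0.0924] rect [ 428.8 -320.7] [16.5 17.7] 23.6 zpc [0.079 0.094 0.098]
top jig 4340 [0.6007 0.0051 0.0507] rec
[... 1123 characters left out ...]
e drift 41 [ 0.5097 -0.3168  0.0895] rect [ 508.  -318.1] [19.4 17.6] 82.6 zpc [0.076 0.09  0.099]
scene drift 44 [ 0.55   -0.3163  0.0899] rect [ 547.4 -317. ] [19.6 15.1] 16.3 zpc [0.076 0.093 0.099]
scene drift 43 [ 0.5905 -0.3159  0.0906] rect [ 588.2 -316.6] [16.8 16.7] 80.9 zpc [0.079 0.093 0.098]
scene jig 2563 [0.6041 0.0096 0.0514] rect [601.    5.8] [298.9  97. ] 84.3 zpc [0.044 0.052 0.057]
scene jig 878 [0.6175 0.2222 0.0501] rect [610.3 217.9] [ 99.7 121.3] 84.1 zpc [0.042 0.048 0.06 ]
scene grip 98 [0.6259 0.2216 0.0877] rect [624.4 221.4] [15.2 50.1] 36.8 zpc [0.078 0.089 0.093]
scene bottle 311 [0.4976 0.4296 0.0765] rect [494.5 430.1] [42.6 35.1] 75.8 zpc [0.035 0.078 0.12 ]
```

View pics/top_c.png

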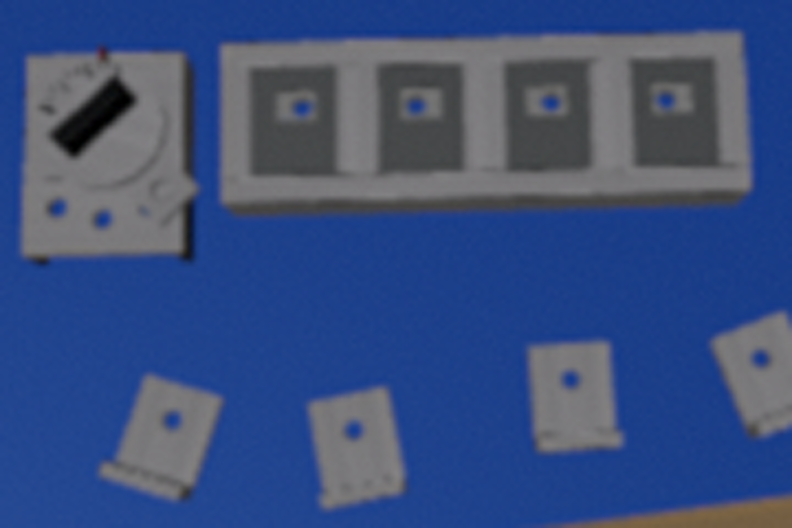

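View pics/scene_c.png

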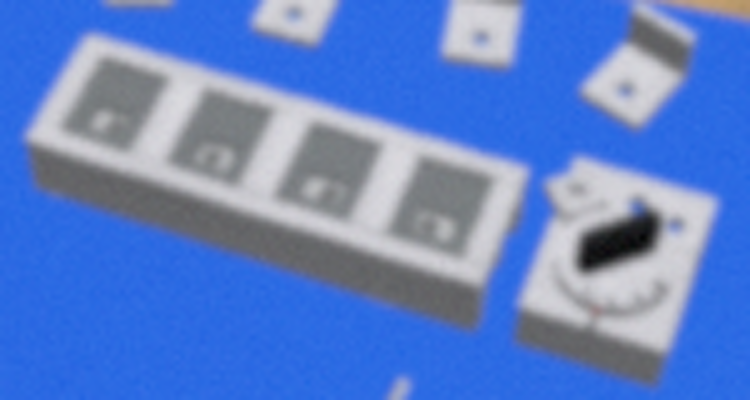

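Both cameras agree to about 1–2 mm. There are four upright brackets, five drifts, and the swivel reads about 74°. Next I'll refine the jig pose from the dark pocket floors and turn the head.

```bash
cat > jig.py <<'E'
from h import *
res={}
for c in('top','scene'):
    z=np.load(f'pics/{c}0.npz');P=np.load(f'pics/{c}_P.npy');p=z['p']
    S=4;hsv=cv2.cvtColor(cv2.resize(p,None,fx=S,fy=S,interpolation=cv2.INTER_CUBIC),cv2.COLOR_RGB2HSV)
    big=cv2.resize(P,None,fx=S,fy=S,interpolation=cv2.INTER_NEAREST)
    reg=(hsv[...,1]<90)&(big[...,2]>.035)&(big[...,2]<.06)&(big[...,0]>.5)&(big[...,1]<.15)&(big[...,1]>-.2)
    V=hsv[...,2]; th,_=cv2.threshold(V[reg].reshape(-1,1),0,255,cv2.THRESH_OTSU)
    mk=cv2.morphologyEx((reg&(V<th)).astype(np.uint8),cv2.MORPH_OPEN,np.ones((5,5)))
    n,l,s,_=cv2.connectedComponentsWithStats(mk);out=[]
    for i in range(1,n):
        if s[i,4]<2000: continue
        v,u=np.nonzero(l==i);px=np.c_[(u+.5)/S-.5,(v+.5)/S-.5]
        W=atz(c,px,.051)[:,:2]*1000;r=cv2.minAreaRect(W.astype(np.float32))
        print(c,th,s[i,4],np.round(r[0],1),np.round(r[1],1),round(r[2],1))
        out.append(r[0])
        if c=='top':
            x0,y0,w,h=s[i,:4]; sub=(hsv[y0:y0+h,x0:x0+w,1]>110)
            vv,uu=np.nonzero(sub&(cv2.erode(np.ones_like(sub,np.uint8),None)>0))
            if len(uu):print('  nut',np.round(atz(c,[[ (uu.mean()+x0+.5)/S-.5,(vv.mean()+y0+.5)/S-.5]],.044)[0]*1000,1),len(uu))
E
python3 jig.py
```

```text
top 98.0 6841 [ 589.6 -103.4] [48.9 64.6] 84.0
  nut [ 598.7 -100.2   44. ] 133
top 98.0 6998 [597.4 -31.2] [49.2 65.3] 82.6
  nut [605.7 -34.6  44. ] 133
top 98.0 6747 [605.5  40.5] [48.5 64.6] 83.7
  nut [613.8  42.1  44. ] 134
top 98.0 6974 [612.5 112.3] [49.3 64.8] 84.7
  nut [621. 107.  44.] 138
scene 168.0 3592 [ 587.  -103.5] [48.2 64.1] 83.9
scene 168.0 3772 [594.5 -31.8] [48.  64.2] 84.1
scene 168.0 3868 [602.3  40.1] [47.9 63.5] 83.3
scene 168.0 4657 [651.7   3.1] [295.5  15. ] 84.0
scene 168.0 4042 [609.7 112.1] [48.1 64. ] 84.5
```

```bash
cat >> h.py <<'E'
yaw=np.radians(-6.05);jx=np.array([np.cos(yaw),np.sin(yaw),0]);jy=np.array([-np.sin(yaw),np.cos(yaw),0])
C=np.array([.5998,.0044,0.])               # mean of pocket rectangle centres
def pocket(i): return C+.010*jx+(-.108+.072*(i-1))*jy
AX=np.array([.6243,.2210,0.]); LOCK=AX-.052*jx
def at(p,z): return np.array([p[0],p[1],z])
E
python3 - <<'E'
from h import *
print('pk',[np.round(pocket(i),4).tolist() for i in (1,2,3,4)],LOCK)
a=np.radians(38)
m.set_gripper(.45,40)
m.move_ptp(at(AX,.2),down(a));print(m.current_time())
m.move_l(at(AX,.064),max_speed=.15)
m.set_gripper(0,60);print('w',m.current_grip_width(),m.current_force())
for k in np.linspace(a,yaw,7)[1:]:
    m.move_l(at(AX,.064),down(k),max_speed=.1)
print(m.current_time(),m.current_force(),m.current_ft_torque())
m.set_gripper(.4);print(m.current_force())
m.move_l(at(AX,.2),max_speed=.25)
m.move_ptp(np.array([.45,-.2,.3]),down(-np.pi/2))
print(m.current_time())
c='top';p,d=save(c,'top1',(145,165,235,240),8)
E
```

```text
pk [[0.5984, -0.1041, 0.0], [0.606, -0.0325, 0.0], [0.6135, 0.0391, 0.0], [0.6211, 0.1107, 0.0]] [0.57258962 0.22648061 0.        ]
4.6583
w -0.0014324340948206125 [-0.00440409 -0.13622829  0.0466125 ]
7.8167 [0.2453388  0.07991667 0.49642066] [-0.00747965 -0.02540978 -0.01290918]
[0.71195668 0.65038358 0.12261111]
10.6417
```

View pics/top1.png

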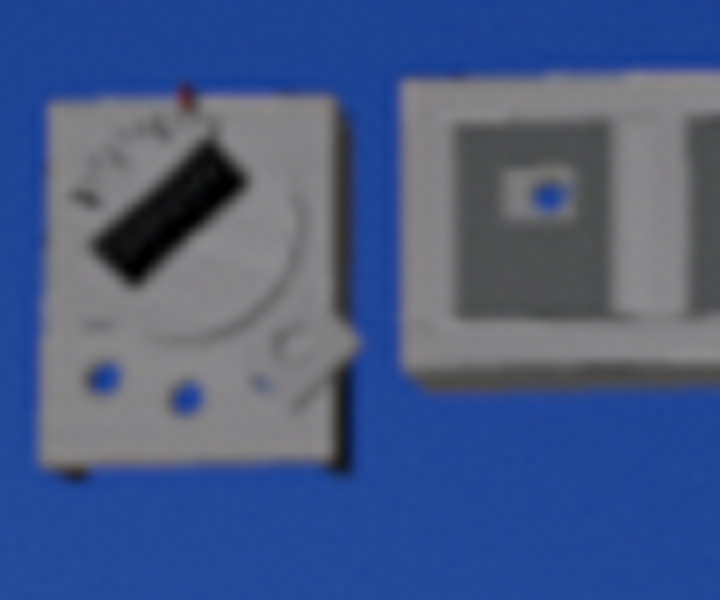

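The picture shows the bar unmoved, still running from (115,265) to (225,160), so the grip closed on nothing. I'll go back to the approach pose and look there.

```bash
python3 - <<'E'
from h import *
print(atz('top',[[145+170/8,165+215/8]],.09))
a=np.radians(38)
m.set_gripper(.45,40)
m.move_ptp(at(AX,.2),down(a));print(m.current_ee_pos())
m.move_l(at(AX,.064),max_speed=.15)
print(m.current_ee_pos(),np.round(m.current_tcp_rot(),3).tolist(),m.current_grip_width(),m.current_force())
save('scene','s1',(250,130,400,250),5)
E
```

```text
[[0.61849771 0.21638379 0.09      ]]
[0.62456486 0.2201842  0.20031853]
[0.6249451  0.22110676 0.06506321] [[-0.616, 0.788, 0.002], [0.788, 0.616, 0.0], [-0.001, 0.002, -1.0]] 0.44760104970917036 [ 0.21130941 -0.03157429  0.25734816]
```

View pics/s1.png

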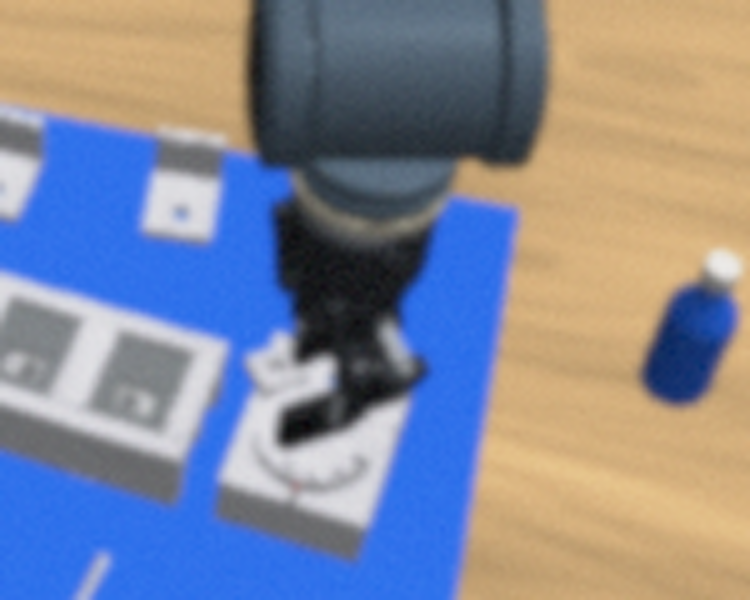

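```bash
python3 - <<'E'
from h import *
def proj(c,X):
    k=m.get_calibration(c);R=np.array(k['R']);
    return cv2.projectPoints(np.array(X,float),cv2.Rodrigues(R)[0],np.array(k['t'],float),np.array(k['camera_matrix']),np.array([k['k1'],0,0,0,0.]))[0][:,0]
y=np.array([.788,.616,0])
pts=np.array([at(AX,.064),at(AX,.09),at(AX,.064)+.022*y,at(AX,.064)-.022*y,at(AX,.14)])
s=proj('scene',pts);print('scene crop',np.round((s-[250,130])*5))
p,d=save('top','top2',(140,150,260,250),6.6)
t=proj('top',pts);print('top crop',np.round((t-[140,150])*6.6))
# cloud of the fingers in scene
dz=np.load('pics/s1.npz')['d'];vv,uu=np.mgrid[170:215,295:345];px=np.c_[uu.ravel(),vv.ravel()]
W=atd('scene',px,dz);
for lo,hi in((.062,.075),(.075,.09),(.09,.11),(.11,.14)):
    k=(W[:,2]>lo)&(W[:,2]<hi);print(lo,k.sum(),np.round(W[k].min(0),3),np.round(W[k].max(0),3),np.round(W[k].mean(0),3))
E
```

```text
scene crop [[315. 425.]
 [320. 400.]
 [332. 454.]
 [297. 396.]
 [330. 349.]]
top crop [[174. 277.]
 [159. 263.]
 [134. 237.]
 [214. 318.]
 [129. 231.]]
0.062 1 [0.626 0.226 0.073] [0.626 0.226 0.073] [0.626 0.226 0.073]
0.075 32 [0.616 0.2   0.075] [0.642 0.226 0.09 ] [0.631 0.214 0.086]
0.09 28 [0.602 0.202 0.09 ] [0.65  0.229 0.109] [0.627 0.214 0.095]
0.11 79 [0.602 0.198 0.11 ] [0.654 0.247 0.14 ] [0.628 0.219 0.125]
```

View pics/top2.png

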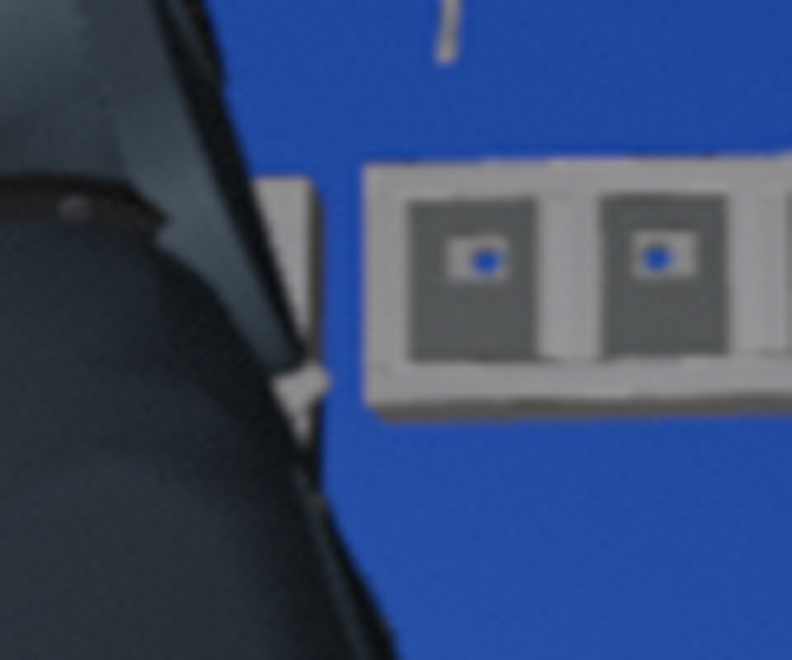

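```bash
python3 - <<'E'
from h import *
dz=np.load('pics/s1.npz')['d']
for v in range(192,220,3):
    print(v,' '.join('%3d,%3d,%3d'%tuple(np.round(1000*w)) for w in atd('scene',[[u,v] for u in range(300,340,4)],dz)))
m.move_l(at(AX,.2),max_speed=.25)
p,d=save('scene','s2',(250,60,400,200),4)
print(np.round(m.current_tcp_rot(),3).tolist(), m.current_ee_pos(), m.current_qpos())
E
```

```text
192 500,164, -3 502,176,  3 609,195,147 610,206,153 648,217,205 648,227,209 657,237,224 652,247,221 474,264, -2 474,277,  3
195 516,166,  1 511,179, -1 508,191,  0 611,207,141 647,219,191 649,229,198 657,239,211 654,249,211 485,266, -3 482,279, -2
198 531,169,  6 523,181,  0 554,195, 45 613,209,129 649,220,181 649,231,184 641,241,177 662,251,210 503,268,  4 497,280,  1
201 580,174, 57 578,186, 59 1315,231,1068 610,210,111 651,222,171 652,232,175 645,243,170 671,252,208 664,262,203 506,282, -3
204 588,176, 53 586,188, 55 583,199, 55 572,211, 44 568,223, 43 652,234,163 667,244,187 680,254,208 674,264,204 522,284,  3
207 560,175, -1 596,190, 54 596,202, 58 592,213, 56 590,225, 58 654,236,152 675,246,184 682,256,197 666,266,180 534,285,  3
210 605,180, 46 610,192, 58 629,204, 90 627,216, 91 649,227,127 654,238,137 677,248,174 659,258,153 547,275,  2 545,287,  3
213 614,182, 45 618,194, 55 642,207, 93 631,217, 83 648,229,111 652,239,121 603,251, 56 592,263, 45 559,277,  2 555,289,  1
216 624,184, 43 629,196, 56 639,208, 75 632,219, 68 623,230, 60 618,242, 58 613,253, 54 606,265, 48 569,278,  1 566,290,  1
219 634,186, 43 641,198, 57 637,210, 57 634,221, 56 632,232, 59 626,244, 54 624,255, 56 614,267, 45 582,280,  3 576,292, -1
[[-0.616, 0.788, -0.003], [0.788, 0.616, -0.001], [0.001, -0.003, -1.0]] [0.62340166 0.22075018 0.19797309] [ 2.69948036e-01  5.53725517e-01  1.32805248e+00  2.09995805e-05
  1.26279929e+00 -3.93271564e-01]
```

View pics/s2.png

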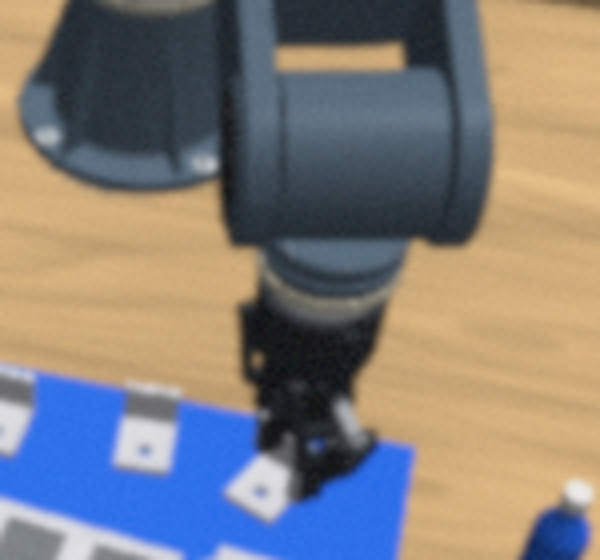

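The horizontal place is right. However, the finger ends appear at z≈0.11 while the TCP reads 0.065, so the real fingers end about 40 mm higher than reported. I'll check this by depth with the fingers shut, then by touching the table gently.

```bash
python3 - <<'E'
from h import *
m.set_gripper(0,40)
q=np.array([.50,-.215,0])
m.move_ptp(at(q,.15),down(0)); print(m.current_ee_pos())
p,d=m.grab_frame('scene')
vv,uu=np.mgrid[60:260,60:300];W=atd('scene',np.c_[uu.ravel(),vv.ravel()],d)
k=(W[:,2]>.07)&(np.hypot(W[:,0]-.5,W[:,1]+.215)<.06);Q=W[k]
for lo in np.arange(.1,.26,.01):
    s=Q[(Q[:,2]>=lo)&(Q[:,2]<lo+.01)]
    if len(s):print(round(lo,2),len(s),np.round(s.mean(0),3),np.round(s.min(0),3),np.round(s.max(0),3))
z=.05
m.move_l(at(q,z),max_speed=.15);f0=np.array(m.current_force())
while z>-.06:
    z-=.003
    try:m.move_l(at(q,z),max_speed=.05)
    except m.Unreachable as e:print('unr',z);break
    f=np.array(m.current_force())-f0
    if abs(f[2])>4:break
print(z,f,m.current_ee_pos(),m.current_time())
m.move_l(at(q,.15),max_speed=.25)
E
```

```text
[ 0.50056967 -0.21440032  0.1501311 ]
0.18 2 [ 0.506 -0.212  0.19 ] [ 0.506 -0.22   0.19 ] [ 0.507 -0.204  0.19 ]
0.19 10 [ 0.505 -0.206  0.197] [ 0.494 -0.22   0.192] [ 0.513 -0.201  0.2  ]
0.2 20 [ 0.509 -0.208  0.205] [ 0.496 -0.219  0.2  ] [ 0.515 -0.201  0.21 ]
0.21 22 [ 0.507 -0.207  0.215] [ 0.493 -0.218  0.21 ] [ 0.516 -0.2    0.219]
0.22 8 [ 0.502 -0.203  0.225] [ 0.492 -0.207  0.22 ] [ 0.513 -0.201  0.23 ]
0.23 23 [ 0.507 -0.205  0.237] [ 0.47  -0.223  0.231] [ 0.529 -0.199  0.24 ]
0.24 32 [ 0.505 -0.204  0.244] [ 0.46  -0.221  0.24 ] [ 0.536 -0.199  0.249]
0.25 45 [ 0.507 -0.203  0.255] [ 0.456 -0.221  0.25 ] [ 0.548 -0.195  0.259]
-0.04000000000000001 [-9.74727984  5.23717658 33.0697079 ] [ 0.50027105 -0.21512902 -0.03766669] 25.0083
```

The touch confirms it: the real finger end is about 37.5 mm above the reported TCP. I'll apply that offset everywhere and redo the swivel.

```bash
cat >> h.py <<'E'
TZ=.0375  # true finger-end height = reported + TZ (found by touching the table)
def at(p,z): return np.array([p[0],p[1],z-TZ])
def cloud(c,crop=(0,0,512,384)):
    p,d=m.grab_frame(c);vv,uu=np.mgrid[crop[1]:crop[3],crop[0]:crop[2]];W=atd(c,np.c_[uu.ravel(),vv.ravel()],d);W[d[crop[1]:crop[3],crop[0]:crop[2]].ravel()==0]=np.nan
    return W.reshape(*uu.shape,3)
def blobs(W,lo,hi,area=15):
    X,Y,Z=W[...,0],W[...,1],W[...,2];mk=(X>lo[0])&(X<hi[0])&(Y>lo[1])&(Y<hi[1])&(Z>lo[2])&(Z<hi[2])
    n,l,s,_=cv2.connectedComponentsWithStats(mk.astype(np.uint8));out=[]
    for i in range(1,n):
        if s[i,4]>=area:
            Q=W[l==i];r=cv2.minAreaRect((Q[:,:2]*1000).astype(np.float32));w,h=r[1]
            ang=r[2]+(90 if h>w else 0);out.append((r[0],sorted(r[1]),(ang+90)%180-90,s[i,4],Q.mean(0)))  # ang: long axis, deg, -90..90
    return out
E
python3 - <<'E'
from h import *
a=np.radians(38)
m.set_gripper(.45,40)
m.move_ptp(at(AX,.2),down(a));f0=np.array(m.current_force())
m.move_l(at(AX,.1),max_speed=.2)
m.move_l(at(AX,.066),max_speed=.06)
m.set_gripper(0,60);print('w',m.current_grip_width(),m.current_force()-f0,m.current_grip_force())
if m.current_grip_width()>.08:
    for k in np.linspace(a,yaw,6)[1:]:
        m.move_l(at(AX,.066),down(k),max_speed=.1)
        print(np.round(m.current_force()-f0,1),np.round(m.current_ft_torque(),2))
m.set_gripper(.4);print(m.current_time())
m.move_l(at(AX,.2),max_speed=.25)
m.move_ptp(at([.428,-.32,0],.2),down(-np.pi/2))
save('top','top3',(145,165,235,240),8)
for c in('top','scene'):
    W=cloud(c);print(c,[(np.round(b[0],1),np.round(b[1],1),round(b[2],1)) for b in blobs(W,(.5,.1,.08),(.75,.3,.12))])
print(m.current_time())
E
```

```text
w 0.12672316870687214 [-7.22465555 -5.53508501  6.36240307] 59.605141282081604
[-6.5 -5.5  6.8] [-0.81  1.02 -0.16]
[-7.  -4.2  7.1] [-0.81  0.95 -0.23]
[-5.5 -4.2  7.1] [-0.73  0.88 -0.13]
[-5.4 -5.4  6.3] [-0.71  0.85 -0.13]
[-5.7 -4.4  5.5] [-0.77  0.78 -0.19]
31.6
top [(array([624.1, 220.8]), array([11.5, 49.7]), 84.3)]
scene [(array([625.1, 221.3]), array([16., 49.]), 89.5)]
34.5
```

View pics/top3.png

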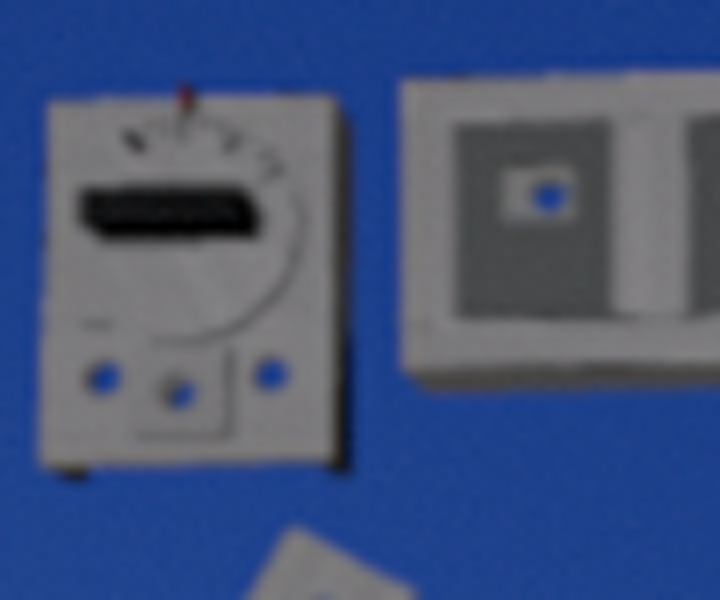

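The scale now reads 30 with the red index on its long mark, and the ear hole at (177,392) lines up over the plate hole. The bracket at the bottom seems to have been knocked, so I'll re-detect brackets before each pick. Next is the first drift.

```bash
cat >> h.py <<'E'
D=[np.array([.4289+.0396*i,-.3200+.0006*i,0]) for i in range(5)]  # filled from fit
GR=.008  # finger end above the head's underside
def step_down(path,limit=25,speed=.05):
    f0=np.array(m.current_force())
    for q in path:
        m.move_l(q,max_speed=speed);f=np.array(m.current_force())-f0
        if abs(f[2])>limit or np.hypot(f[0],f[1])>40: return q,f,False
    return q,f,True
def pick_drift(i):
    a=down(-np.pi/2);m.set_gripper(.45,60);m.move_ptp(at(D[i],.17),a)
    m.move_l(at(D[i],.056+GR),max_speed=.15);m.set_gripper(0,60);w=m.current_grip_width()
    m.move_l(at(D[i],.19),max_speed=.25);return w
def insert(p,zs,off=np.zeros(3)):
    """p: hole; zs: height the head's underside ends at; off: first aim shift (towards the nut)"""
    a=down(yaw-np.pi/2);top=zs+.05
    m.move_ptp(at(p+off,.19),a);m.move_l(at(p+off,top+GR+.004),max_speed=.2)
    path=[at(p+off*(1 if h>.022 else max(0,h-.004)/.018),zs+GR+h-.0005) for h in np.r_[np.arange(.046,.001,-.004),0]]
    r=step_down(path);print('insert end h',round(r[0][2]+TZ-GR-zs,4),'F',np.round(r[1],1),r[2],'ee',np.round(m.current_ee_pos(),4),'w',round(m.current_grip_width(),3))
    return r[2]
def release(p):
    m.set_gripper(.4);q=np.array(m.current_ee_pos());q[2]=.2-TZ;m.move_l(q,max_speed=.25)
E
python3 - <<'E'
from h import *
print(atz('top',[[145+177.5/8-.5,165+392.5/8-.5]],.056),LOCK)
T=np.array([[428.8,-320.7],[468.6,-320],[507.7,-319.6],[548,-319.6],[586.8,-319]]);S=np.array([[430.3,-319.1],[468.4,-319.8],[508,-318.1],[547.4,-317],[588.2,-316.6]]);A=(T+S)/2
fx=np.polyfit(range(5),A,1);print(fx)
print('w',pick_drift(4),m.current_time())
# where is the held head?
W=cloud('scene');print([(np.round(b[0],1),np.round(b[1],1),np.round(b[4],3),b[3]) for b in blobs(W,(.55,-.36,.125),(.63,-.28,.175),4)],m.current_ee_pos())
E
```

```text
[[0.57221353 0.22618406 0.056     ]] [0.57258962 0.22648061 0.        ]
[[  39.51    0.58]
 [ 429.2  -320.11]]
w 0.19048021511497 37.2417
[(array([ 588.4, -313.8]), array([6.1, 9.2]), array([ 0.588, -0.314,  0.158]), np.int32(28))] [ 0.5862991  -0.31687579  0.15006551]
```

```bash
python3 - <<'E'
from h import *
ok=insert(LOCK,.056);print(m.current_time())
if ok:
    release(LOCK);print(m.current_time())
    m.move_ptp(at([.45,-.25,0],.25),down(-np.pi/2))
for c in('top','scene'):
    W=cloud(c);print(c,'drift',[(np.round(b[0],1),np.round(b[1],1),b[3],np.round(np.nanpercentile(b[4][2],95),3)) for b in blobs(W,(.54,.19,.075),(.6,.26,.2),5)])
    for b in blobs(W,(.33,-.22,.035),(.5,.3,.05)):print(c,'flange',np.round(b[0],1),np.round(b[1],1),round(b[2],1),b[3])
print(m.current_time())
E
```

```text
insert end h -0.0005 F [-7.5 -5.6 16.2] True ee [0.5728 0.2264 0.0276] w 0.192
43.0833
44.1
top drift [(array([573.4, 226.2]), array([16.1, 16.7]), np.int32(58), np.float64(0.092))]
top flange [475.1 217. ] [ 7.9 46.1] 54.4 67
top flange [ 414.7 -145.9] [ 7.6 45.2] -76.2 64
top flange [415.7 -23.4] [ 7.3 44. ] 82.7 63
top flange [404.1  98.8] [ 7.9 45.4] -85.8 66
scene drift [(array([573.5, 227.5]), array([16.5, 17.8]), np.int32(47), np.float64(0.091))]
scene flange [ 414.6 -143.4] [12.  41.8] -75.9 43
scene flange [414.6 -23.3] [12.7 45.7] 85.2 46
scene flange [403.6 100.2] [11.4 43.5] -85.5 48
scene flange [473.9 217.9] [11.3 46.5] 55.9 50
46.0
```

The swivel lock drift is home. Now bracket and drift for pocket 1.

```bash
cat >> h.py <<'E'
GB=.014
NUT={1:.0022,2:-.0018,3:.0018,4:-.0022}
def find_brackets():
    T=blobs(cloud('top'),(.33,-.25,.035),(.54,.3,.05));S=blobs(cloud('scene'),(.33,-.25,.035),(.54,.3,.05));out=[]
    for b in T:
        ang=b[2]%180; xs=np.array([b[0]]+[s[0] for s in S if np.hypot(*(np.array(s[0])-b[0]))<8])
        out.append((np.r_[xs.mean(0)/1000,0],np.radians(ang-90)))
    return out
def pick_bracket(p,yb):
    m.set_gripper(.4,60);m.move_ptp(at(p,.13),down(yb));m.move_l(at(p,GB),max_speed=.12)
    m.set_gripper(0,60);w=m.current_grip_width();m.move_l(at(p,.15),max_speed=.25);return w
def seat(i):
    base=pocket(i)-.036*jx;z0=.048+GB
    m.move_ptp(at(base,.15),down(yaw));m.move_l(at(base,z0+.009),max_speed=.2)
    f0=np.array(m.current_force())
    for dx,dy in [(0,0),(0,1.3),(0,-1.3),(1.5,0),(-1.5,0),(1.5,1.3),(-1.5,-1.3),(1.5,-1.3),(-1.5,1.3)]:
        b=base+dx/1000*jx+dy/1000*jy
        for h in np.arange(.008,-.0011,-.0015):
            m.move_l(at(b,z0+h),max_speed=.05);f=np.array(m.current_force())-f0
            if f[2]>12:break
        print('seat',dx,dy,'h',round(h,4),'F',np.round(f,1))
        if h<.0022: break
        m.move_l(at(b,z0+.009),max_speed=.05)
    else: return False
    m.set_gripper(.3);q=np.array(m.current_ee_pos());q[2]=.15-TZ;m.move_l(q,max_speed=.25);return True
def insert(p,zs,off=np.zeros(3)):
    a=down(yaw-np.pi/2)
    m.move_ptp(at(p+off,.19),a);m.move_l(at(p+off,zs+.054+GR),max_speed=.2)
    path=[at(p+off*np.clip((h-.022)/.016,0,1),zs+GR+h-.0005) for h in np.r_[.046,.042,np.arange(.038,.001,-.005),0]]
    r=step_down(path);print('insert end h',round(r[0][2]+TZ-GR-zs,4),'F',np.round(r[1],1),r[2],'ee',np.round(m.current_ee_pos(),4),'w',round(m.current_grip_width(),3))
    return r[2]
def do(i,di,chk=True):
    pk=pocket(i);bs=[b for b in find_brackets()];b=min(bs,key=lambda b:abs(b[0][1]-pk[1]-(0 if i<4 else .1)))
    print(i,'bracket',np.round(b[0],4),round(np.degrees(b[1]),1),'n',len(bs))
    w=pick_bracket(*b);print('w',round(w,3))
    if w<.04: return False
    if not seat(i): return False
    print('t',m.current_time());w=pick_drift(di);print('w',round(w,3))
    if w<.1: return False
    if not insert(pk,.056,NUT[i]*jy): return False
    release(pk);print('t',m.current_time());return True
D=[np.array([.4292+.03951*i,-.3201+.00058*i,0]) for i in range(5)]
E
python3 - <<'E'
from h import *
if do(1,3):
    m.move_ptp(at([.42,-.25,0],.25),down(-np.pi/2))
    save('top','top4',(190,165,340,270),5)
print(m.current_time())
E
```

```text
1 bracket [ 0.415  -0.1444  0.    ] 13.9 n 4
w 0.078
seat 0 0 h -0.001 F [-6.5  2.9 13.8]
t 53.725
w 0.191
insert end h -0.0005 F [-1.6  3.  18.3] True ee [ 0.5993 -0.1043  0.0276] w 0.191
t 62.1083
63.0917
```

Pocket 1 went in at the first try. I'll do the other three and then check.

```bash
python3 - <<'E'
from h import *
for i,d in((2,2),(3,1),(4,0)):
    if not do(i,d): print('STOP',i);break
else:
    m.move_ptp(at([.42,-.25,0],.25),down(-np.pi/2))
    save('top','top5',(145,165,325,285),4.4)
    for c in('top','scene'):
        W=cloud(c)
        for b in blobs(W,(.5,-.2,.083),(.7,.3,.11),5):print(c,np.round(b[0],1),np.round(b[1],1),round(b[2],1),np.round(b[4][2],3))
print(m.current_time())
E
```

```text
2 bracket [ 0.4159 -0.0229  0.    ] -7.0 n 3
w 0.079
seat 0 0 h -0.001 F [-5.8  0.2 13.1]
t 70.3583
w 0.194
insert end h -0.0005 F [-1.  -2.8 17.2] True ee [ 0.6072 -0.0326  0.0276] w 0.189
t 79.1
3 bracket [0.4034 0.1022 0.    ] 3.6 n 2
w 0.081
seat 0 0 h 0.0035 F [-7.8  3.8 19.8]
seat 0 1.3 h 0.0035 F [-7.5  4.2 16.3]
seat 0 -1.3 h 0.0035 F [-7.5  3.2 16.6]
seat 1.5 0 h 0.0035 F [-5.5  1.8 14.7]
seat -1.5 0 h 0.002 F [-6.8  3.6 22.9]
t 91.3
w 0.188
insert end h -0.0005 F [-1.6 -3.3 35. ] False ee [0.6163 0.0388 0.0299] w 0.192
STOP 3
99.5833
```

Bracket 3 appears to sit high, since the head stopped about 2 mm up. I'll release, withdraw and look.

```bash
python3 - <<'E'
from h import *
release(0);m.move_ptp(at([.42,-.25,0],.25),down(-np.pi/2))
save('top','top5',(145,165,325,285),4.4)
for c in('top','scene'):
    W=cloud(c)
    for b in blobs(W,(.5,-.2,.081),(.7,.3,.115),5):print(c,np.round(b[0],1),np.round(b[1],1),round(b[2],1),np.round(b[4][2],4),b[3])
    # foot plane of each bracket, between flange and head
    for i in(1,2,3):
        R=W.reshape(-1,3);r=R-pocket(i);x=r@jx;y=r@jy
        for n,k in(('foot-y',(abs(x+.01)<.02)&(y<-.012)&(y>-.021)),('foot+y',(abs(x+.01)<.02)&(y>.012)&(y<.021)),('far',(x>.011)&(x<.018)&(abs(y)<.02))):
            k=k&(R[:,2]>.03)&(R[:,2]<.07);print(c,i,n,k.sum(),np.round(np.median(R[k,2]),4))
print(m.current_time())
E
```

```text
top [ 598.7 -102.6] [16.1 16.3] 47.7 0.0938 50
top [614.3  42. ] [15.9 16.9] 18.4 0.0968 53
top [606.5 -30.7] [14.8 17.1] -3.6 0.0949 48
top [624.  221.2] [11.  49.7] 83.2 0.0891 108
top [579.8  44.3] [ 8.3 46.4] -90.0 0.0929 84
top [570.6 -28.4] [ 8.2 43.6] 84.8 0.0906 75
top [563.2 -99. ] [ 8.7 44.9] 83.1 0.0908 77
top [572.9 226.2] [16.4 16.4] 50.9 0.0939 52
top 1 foot-y 48 0.0554
top 1 foot+y 51 0.0553
top 1 far 26 0.0555
top 2 foot-y 48 0.0552
top 2 foot+y 52 0.0553
top 2 far 28 0.0559
top 3 foot-y 40 0.0604
top 3 foot+y 51 0.0563
top 3 far 23 0.0601
scene [563.9 -99.3] [ 9.7 45.8] 83.6 0.0899 61
scene [570.6 -27.3] [12.3 45.1] 86.9 0.0889 65
scene [ 599.  -101.7] [15.4 17.6] 66.4 0.0931 39
scene [579.2  45.7] [11.6 44.7] 86.2 0.0914 73
scene [606.  -30.3] [15.6 16.4] 11.5 0.0929 37
scene [614.5  43.5] [14.8 18.1] 15.1 0.0955 41
scene [571.9 226.9] [16.4 18.2] 6.8 0.0923 41
scene [623.2 221.6] [15.7 49.6] 85.7 0.089 85
scene 1 foot-y 18 0.0572
scene 1 foot+y 28 0.0568
scene 1 far 28 0.0561
scene 2 foot-y 21 0.0563
scene 2 foot+y 31 0.0567
scene 2 far 29 0.0557
scene 3 foot-y 32 0.0622
scene 3 foot+y 30 0.0571
scene 3 far 25 0.0597
102.0667
```

View pics/top5.png

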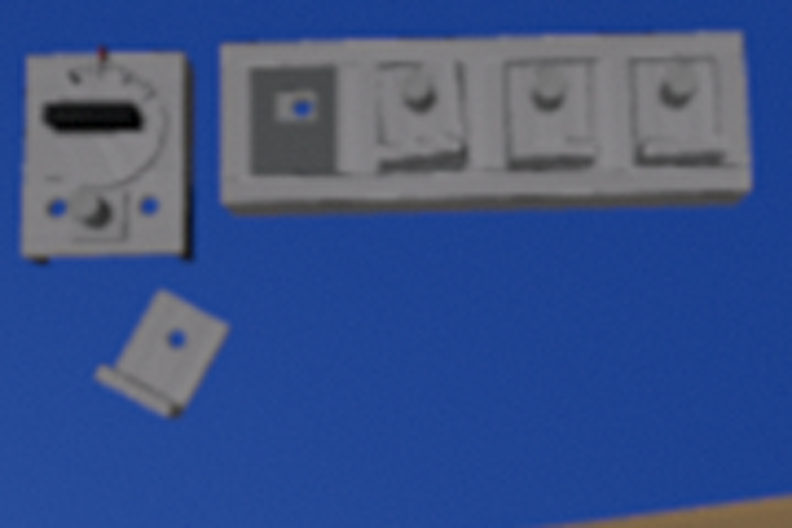

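The picture shows bracket 3 at (420,110) twisted about 4° with its right and far corner on the wall. The pin is in, but its head is about 2 mm up. Pockets 1 and 2 look good. I'll take bracket 3 by its flange, turn it square and press it down.

```bash
python3 - <<'E'
from h import *
p=np.array([.5795,.0450,0]);t=np.array([.5781,.0437,0]);y0=np.radians(-2)
m.set_gripper(.2,100);m.move_ptp(at(p,.17),down(y0))
m.move_l(at(p,.1),max_speed=.2);m.move_l(at(p,.070),max_speed=.06)
m.set_gripper(0,100);print('w',m.current_grip_width())
f0=np.array(m.current_force());q=np.array(m.current_ee_pos())
m.move_l(at(t,.071),down(yaw),max_speed=.03);print(np.round(m.current_force()-f0,1))
done=False
for dx,dy in[(0,0),(0,1),(0,-1),(-1,0),(1,0),(-1.5,1),(-1.5,-1)]:
    b=t+dx/1000*jx+dy/1000*jy
    m.move_l(at(b,.071),max_speed=.03)
    for z in(.069,.067,.0655):
        m.move_l(at(b,z),max_speed=.04);f=np.array(m.current_force())-f0
        if f[2]>25:break
    print(dx,dy,z,np.round(f,1),np.round(m.current_ee_pos(),4),m.current_time())
    if z<.066 and f[2]<25: break
m.set_gripper(.2);q=np.array(m.current_ee_pos());q[2]=.2-TZ;m.move_l(q,max_speed=.25)
m.move_ptp(at([.42,-.25,0],.25),down(-np.pi/2))
for c in('top','scene'):
    W=cloud(c)
    for b in blobs(W,(.5,.0,.081),(.64,.1,.115),5):print(c,np.round(b[0],1),np.round(b[1],1),round(b[2],1),np.round(b[4][2],4),b[3])
    for i in(3,):
        R=W.reshape(-1,3);r=R-pocket(i);x=r@jx;y=r@jy
        for n,k in(('foot-y',(abs(x+.01)<.02)&(y<-.012)&(y>-.021)),('foot+y',(abs(x+.01)<.02)&(y>.012)&(y<.021)),('far',(x>.011)&(x<.018)&(abs(y)<.02))):
            k=k&(R[:,2]>.03)&(R[:,2]<.07);print(c,i,n,k.sum(),np.round(np.median(R[k,2]),4))
print(m.current_time())
E
```

```text
w 0.07077734457248017
[ 0.4  1.5 -1.7]
0 0 0.067 [-11.9   6.   30.6] [0.5786 0.0443 0.0322] 106.075
0 1 0.067 [-15.    3.9  36.1] [0.5784 0.045  0.0321] 106.8583
0 -1 0.067 [-14.7   6.4  38.6] [0.5783 0.0433 0.0322] 107.6583
-1 0 0.067 [-15.3   4.2  39.4] [0.5773 0.0441 0.0322] 108.45
1 0 0.067 [-16.7   4.1  39.8] [0.5791 0.0438 0.0322] 109.25
-1.5 1 0.067 [-12.7   3.6  37.2] [0.5771 0.045  0.0321] 110.0583
-1.5 -1 0.067 [-9.9  8.1 37.7] [0.5775 0.0435 0.0322] 110.8583
top [611.9  38.1] [15.9 17.7] 11.4 0.0971 52
top [578.2  44.3] [ 8.4 45.6] 84.0 0.0925 88
top 3 foot-y 43 0.061
top 3 foot+y 50 0.0557
top 3 far 28 0.0586
scene [578.3  44.7] [11.5 44.4] 83.0 0.092 71
scene [612.3  38.1] [16.5 18.3] -19.2 0.0958 42
scene 3 foot-y 18 0.0615
scene 3 foot+y 37 0.0559
scene 3 far 35 0.0591
113.175
```

Bracket 3 is now square, but its foot lies a few millimetres too far to −y (the grasp was off by 3 mm), so that edge is still on the wall. I'll slide it +y by the flange, let it drop, then tap it down.

```bash
cat >> h.py <<'E'
def report(i):
    for c in('top','scene'):
        W=cloud(c);p=pocket(i)
        for b in blobs(W,(p[0]-.07,p[1]-.035,.081),(p[0]+.03,p[1]+.035,.115),5):print(c,np.round(b[0],1),np.round(b[1],1),round(b[2],1),np.round(b[4][2],4),b[3])
        R=W.reshape(-1,3);r=R-p;x=r@jx;y=r@jy;o=[]
        for n,k in(('-y',(abs(x+.01)<.02)&(y<-.012)&(y>-.021)),('+y',(abs(x+.01)<.02)&(y>.012)&(y<.021)),('far',(x>.011)&(x<.018)&(abs(y)<.02))):
            k=k&(R[:,2]>.03)&(R[:,2]<.07);o.append((n,round(float(np.median(R[k,2])),4)))
        print(c,i,o)
def away(): m.move_ptp(at([.42,-.25,0],.25),down(-np.pi/2))
E
python3 - <<'E'
from h import *
p=np.array([.5782,.0443,0])
m.set_gripper(.2,80);m.move_ptp(at(p,.17),down(yaw))
m.move_l(at(p,.1),max_speed=.25);m.move_l(at(p,.070),max_speed=.08)
m.set_gripper(0,80);f0=np.array(m.current_force())
for s in np.arange(.001,.0061,.001):
    m.move_l(at(p+s*jy,.070),max_speed=.03);f=np.array(m.current_force())-f0;print(round(s,3),np.round(f,1))
    if np.hypot(f[0],f[1])>18:break
m.set_gripper(.2);m.dwell(.3)
m.move_l(at(p+s*jy,.15),max_speed=.25)
away();report(3);print(m.current_time())
E
```

```text
0.001 [-1.9 -0.4  2.3]
0.002 [-1.6 -2.4  4.3]
0.003 [-2.6 -5.4  4.6]
0.004 [-2.  -5.3  4.8]
0.005 [-2.2 -6.5  5.8]
0.006 [-2.1 -4.9  4.9]
top [613.6  41.8] [15.8 16.5] 36.6 0.0946 51
top [579.2  43.2] [ 8.9 43.5] 82.3 0.0908 81
top 3 [('-y', 0.0555), ('+y', 0.055), ('far', 0.056)]
scene [578.8  44. ] [11.4 45.3] 84.4 0.089 67
scene [614.5  42.8] [17.1 17.9] -25.1 0.0934 42
scene 3 [('-y', 0.0572), ('+y', 0.057), ('far', 0.0566)]
119.85
```

Bracket 3 is now flat with its head at the same height as the others. Now pocket 4, measuring with the arm out of the way.

```bash
python3 - <<'E'
from h import *
print([(np.round(b[0],4),round(np.degrees(b[1]),1)) for b in find_brackets()])
ok=do(4,0);print(ok)
if ok:
    # press each drift head from above with shut fingers
    m.set_gripper(0,40)
    for p in(pocket(4),pocket(3)):
        m.move_ptp(at(p,.13),down(yaw));m.move_l(at(p,.104),max_speed=.15);r=step_down([at(p,z) for z in(.1,.098,.0965,.0955)],limit=15);print('press',round(r[0][2]+TZ,4),np.round(r[1],1))
        m.move_l(at(p,.15),max_speed=.25)
    away();m.dwell(.3)
    for i in(1,2,3,4):report(i)
    save('top','top6',(145,165,325,285),4.4)
print(m.current_time())
E
```

```text
[(array([0.4747, 0.2178, 0.    ]), np.float64(-35.6))]
4 bracket [0.4747 0.2176 0.    ] -35.9 n 1
w 0.082
seat 0 0 h -0.001 F [-6.9  0.5 14.5]
t 128.1417
w 0.192
insert end h -0.0005 F [ 6.5 -2.3 10.3] True ee [0.6231 0.1108 0.0275] w 0.189
t 138.0
True
press 0.0955 [ 1.  -0.3  3.9]
press 0.0955 [-0.4 -2.3  7.5]
top [ 598.4 -102.4] [16.  16.3] 48.2 0.0943 47
top [563.3 -99.3] [ 8.9 45.2] 85.1 0.0905 79
top 1 [('-y', 0.0554), ('+y', 0.0559), ('far', 0.0548)]
scene [563.3 -98.6] [13.2 44.6] 87.9 0.0899 62
scene [ 598.  -102.7] [16.6 18.5] -4.0 0.0931 38
scene 1 [('-y', 0.0563), ('+y', 0.0566), ('far', 0.0556)]
top [606.1 -30.7] [14.9 17.1] -2.6 0.0944 48
top [570.6 -28.4] [ 8.4 43.7] 85.0 0.0904 76
top 2 [('-y', 0.0557), ('+y', 0.0555), ('far', 0.0559)]
scene [570.3 -27.7] [12.1 45.3] 83.2 0.0893 63
scene [607.6 -29.5] [16.4 16.9] 28.8 0.0926 40
scene 2 [('-y', 0.0564), ('+y', 0.0566), ('far', 0.0559)]
top [613.6  41.8] [15.7 17. ] 35.5 0.0949 50
top [579.2  43. ] [ 8.7 43.2] 83.0 0.0908 80
top 3 [('-y', 0.0558), ('+y', 0.0559), ('far', 0.0555)]
scene [577.8  43.9] [12.6 45.3] 83.5 0.0893 65
scene [613.4  42.3] [16.8 20.2] -7.8 0.0928 42
scene 3 [('-y', 0.0568), ('+y', 0.0577), ('far', 0.0556)]
top [621.1 112.3] [16.5 17. ] 51.4 0.0941 52
top [585.9 114.7] [ 8.5 43.9] 85.1 0.0907 79
top 4 [('-y', 0.055), ('+y', 0.0558), ('far', 0.0558)]
scene [585.9 115.1] [11.5 45. ] 82.6 0.0903 61
scene [622.  112.4] [15.3 17.8] 16.7 0.0921 43
scene 4 [('-y', 0.0566), ('+y', 0.0568), ('far', 0.0562)]
145.7167
```

View pics/top6.png

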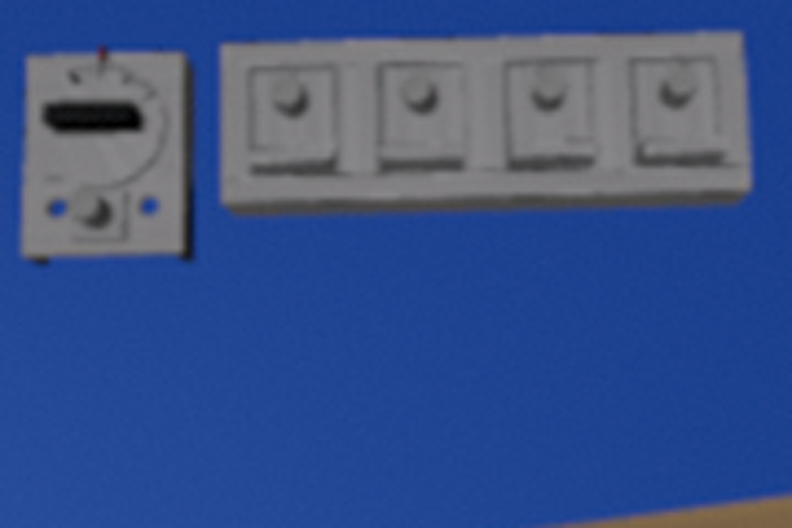

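The picture shows all four brackets seated, with drift heads at about (292,97), (420,95), (547,92) and (676,90). The lock drift is at (93,210) and the scale reads 30, so I'm handing in.

```bash
python3 -c "
from h import *
print(m.sign_off(),m.current_time())"
```

```text
the job is handed in; nothing more can be done
the job is handed in; nothing more can be done
```

The job is handed in at about 146 s: the swivel is locked at 30° with its drift, and all four brackets are seated flat with their drifts home, going by the last camera check (the sign-off gave no verdict).

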